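# Unlatch the reagent lock-up and hold its gate wide

### The job

A colleague needs a bottle from the clear reagent lock-up box: on its roof squeeze the red catch's two tabs fully together first, then those of the blue catch, so that both stay released. Then take the gate by its black upright handle, swing it out past the click of its detent and wide open, to at least 65 degrees, and finish still holding it there, because its spring pulls it back. Leave the other things on the table standing where they are.

Things in the scene. Friction and masses are not known exactly. Their poses are not given: they have to be found in the camera images.
- red_pinch (a point): red squeeze catch on the box's roof: the point midway between its two upright red tabs once squeezed together, 30 mm above the roof, 12 mm below the tab tops. The tabs (24 mm wide, 7 mm thick) face each other along y: outer faces at y = +15 mm (fixed tab) and -29 mm (sliding tab; -15 mm once released). x points from the gate into the box, z up. Which catch is nearer the hinge varies; they stand 110 mm apart
- blue_pinch (a point): blue squeeze catch on the box's roof: the point midway between its two upright blue tabs once squeezed together, 30 mm above the roof, 12 mm below the tab tops. The tabs (24 mm wide, 7 mm thick) face each other along y: outer faces at y = +15 mm (fixed tab) and -29 mm (sliding tab; -15 mm once released). x points from the gate into the box, z up. Which catch is nearer the hinge varies; they stand 110 mm apart
- red_catch (a joint): travel in m of the red catch's sliding tab toward its fixed tab: 0 latched, 0.014 squeezed fully home; its steel hook is clear of the gate's tongue from about 0.010. Friction of about 4 N, no spring: it stays where it is left. Outside the tabs no part of a catch stands more than 15 mm above the roof
- blue_catch (a joint): travel in m of the blue catch's sliding tab toward its fixed tab: 0 latched, 0.014 squeezed fully home; its steel hook is clear of the gate's tongue from about 0.010. Friction of about 4 N, no spring: it stays where it is left. Outside the tabs no part of a catch stands more than 15 mm above the roof
- gate (a joint): opening of the gate in rad about its vertical hinge: 0 shut, 1.35 at its stop, clockwise from above, outward from the box. A ball detent in the sill resists from about 0.42 to 0.55 (some 5 to 10 N at the handle). A closer spring pulls it shut with 0.1 N m when shut, 0.37 N m (3.3 N at the handle) when wide; let go there, it falls back to about 0.66
- gate_handle (a point): grasp point on the gate's handle, a black upright round rod 16 mm in diameter: on its axis, 14 mm below its top end, 26 mm above gate and roof. Only two 8 mm steel tongues, 14 mm high, also rise above the gate, in its plane 34 mm behind the rod. y runs along the gate from free end to hinge, x toward the box, z up; they turn with the gate. The rod can turn between the fingers
- gate_hinge (a point): point on the gate's vertical hinge axis at the height of the handle point, fixed to the box, with the box's axes. Gate shut, the handle point is at x = -34 mm, y = -110 mm of it (radius 115 mm). The gate is 200 mm long from the hinge and sweeps the space in -x
- lockup: the lock-up box: clear walls, white roof 120 mm above the table, 230 mm wide along y, 100 mm deep along x, three bottles inside, fixed to the table. Origin: centre of its underside; x from the gate into the box, y along the shut gate from the free end to the hinge
- square_bottle_0: white square bottle, 70x70x212 mm, standing by; origin at the centre of its underside
- square_bottle_1: white square bottle, 70x70x221 mm, standing by; origin at the centre of its underside
- cup_stack: stack of clear cups, 70 mm across, 126 mm tall, standing by; origin at the centre of its underside
- dish_amber: petri dish with amber content, 68 mm across, 14 mm tall, standing by; origin at the centre of its underside
- timer: small white bench timer lying flat, 62x62x20 mm, standing by; origin at the centre of its underside
- tape_roll: roll of beige tape lying flat, 96 mm across, 25 mm tall, standing by; origin at the centre of its underside

How it is judged:
By the outcome, as a careful person would: the job done as asked, in the order asked, and still so for the second after the job is handed in, while the arm keeps its last pose, push and grip.
It also fails if it takes over 48 s, if anything falls off the work surface, if the arm or the gripper's body presses on something with over 40 N, if the wrist force passes 120 N, or if a joint passes its speed limit or range.

### The arm

A 7-joint arm with a two-finger parallel gripper is mounted at the origin on the work surface; the furniture and walls round the work are solid. World frame = base frame: x ahead of the robot, y to its left, z up, the work surface at z = 0. Lengths are in m, angles in degrees, forces in N, time in s.
With the tool pointing down it reaches from about 0.4 to 0.875 m from the base axis. Payload 19.3 kg.
Tool frame: the origin (TCP) lies at the very end of the fingers, on their centre line; the grasp point (between the pads) lies 19 mm behind it; z points along the fingers, x is the direction in which the jaws open and shut, and the axes are right-handed (so a half turn about z gives the same grasp; the last joint's range is limited). The gripper opens to 85 mm and grips with 20 to 120 N. Pads are 22 mm wide; open, the fingers measure 114 mm over their backs; the gripper's body (76 mm by 85 mm) begins 54 mm behind the grasp point. The pads swing forward as they close: fully open they stand 13 mm farther back than shut.
Start: joints at [66.051, 29.874, -2.08, 91.645, 1.215, 58.505, -6.463], TCP at [0.213, -0.588, 0.231] pointing down, gripper open.
Joint ranges: [-166.77, 166.77], [-17.47, 122.26], [-85.68, 81.53], [9.62, 139.38], [-72.42, 252.41], [9.2, 110.78], [-144.41, 144.41]. Speed limits (degrees/s): [108.29, 108.29, 136.94, 136.94, 172.46, 172.46, 172.46].

### API

Orientations are given as [roll, pitch, yaw] about the fixed x, y, z axes, in that order (R = Rz(yaw) Ry(pitch) Rx(roll)).
In Python, from station import r gives the robot as it stands.
- The arm moves only by the tool servo_tool, never from a script. Its argument "series" is a list that holds one entry, the list of rows, each a list of 6 numbers: the shift along the tool's x, y, z in cm, then the turn, a rotation vector about the tool's x, y, z in degrees. A call has 1 to 8 rows; each row is the pose to reach, as a shift and turn from the pose commanded when the call began, along the tool's axes at that moment; what a row does not reach only later rows make up. A row lasts 1/8 s, in which the tool goes at most 62.5 mm and 10.7 degrees, less where a joint would pass 70% of its speed; a pose out of reach is approached as far as the arm can. A call with a gripper value outside its range is refused whole. "fingers" is the opening, from 0 (shut) to 1 (fully open), set as the call begins (left out, the last holds). The fingers move at their own pace and stop on an object; "squeeze" is the grip in N (left out, the last holds). Time passes only in rows, so rows that repeat a pose let the fingers close. It gives the time, the measured TCP pose, the force and the opening at its end, in the units of the state.
- r.state(): the state, without advancing time (a new reading comes with each control period).
- r.snapshot(name): name is "scene" or "top"; returns a dict with "frame" (400x640x3 uint8, red, green, blue), "fx", "fy", "cx", "cy" (pixels), "R" (3x3) and "t" (3): a world point X has camera coordinates R X + t. Camera axes: x right, y down, z forward; pixel columns grow to the right and rows downward; lengths in m; the calibration is good to about 2 mm. A picture is of the moment at which its call begins. There is no depth.
- r.sign_off(): hands the job in, once; it reports no verdict.
The state is a dict: "t": time; "joints": joint angles; "joint_vel": joint speeds; "effort": joint torques, N m; "tcp_pos": TCP position; "orientation": TCP orientation; "ft_force": force on the tool from outside, world axes, zero at the start; "wrist_torque": the same for the moment, N m; "gripper_width": finger opening in m.
Only numpy, scipy, OpenCV 4.12 (cv2) and the standard library are available. Lean on these libraries where they do the work, as an engineer would, in place of code of your own. Each camera call takes 0.05 s, during which the arm holds its last target.

## Working session

There is one attempt and no reset: what is moved stays moved. The work goes in short steps, Python scripts to look and compute and a tool call to move; the robot and the scene stay as the last step left them, time stands still between calls to the robot, and variables do not carry over. Pictures are saved under pics/ and viewed, and the job is handed in when it is done.

Besides the shell and the picture viewer there is one more tool, called after ">>>" as name([rows], argument=value, ...), one row to a line, values as JSON. servo_tool: Moves the arm, as the interface text tells. Its arguments: {"type":"object","properties":{"series":{"type":"array"},"fingers":{"type":"number"},"squeeze":{"type":"number"}},"required":["series"]}

```bash
ls; mkdir -p pics; python3 - <<'E'
from station import r
import cv2,numpy as np,pickle
print(r.state())
for n in("scene","top"):
    s=r.snapshot(n); cv2.imwrite(f"pics/{n}0.png",s["frame"][:,:,::-1]); pickle.dump(s,open(f"{n}0.pkl","wb"))
    print(n,s["fx"],s["fy"],s["cx"],s["cy"],np.round(s["R"],4).tolist(),s["t"], -np.array(s["R"]).T@s["t"])
E
```

```text
pics
{'t': 0.0, 'joints': array([66.05004085, 29.90893752, -2.0809267 , 91.67201246,  1.21429026,
       58.50403081, -6.46470104]), 'joint_vel': array([ 0.0384317 , -0.05054827, -0.0018153 ,  0.0228739 , -0.02072675,
        0.06818377,  0.11651618]), 'effort': array([ 4.70764353e-04, -9.27114415e+01,  1.98044904e+00, -3.69927120e+01,
        1.80597551e-02,  8.01047572e-03, -1.45140307e-04]), 'tcp_pos': array([ 0.21287691, -0.58728876,  0.23073926]), 'orientation': array([ 1.79995650e+02,  6.27869142e-02, -7.00751612e+01]), 'ft_force': array([0.56604598, 1.02057972, 0.5983873 ]), 'wrist_torque': array([-0.00402313, -0.00155808, -0.04192836]), 'gripper_width': 0.0856148347498713}
scene 440.90433662740213 440.90433662740213 326.6754352379694 204.64248189674947 [[-0.5795, -0.815, 0.0044], [-0.5845, 0.4119, -0.6991], [0.5679, -0.4076, -0.715]] [0.25244937 0.35487604 1.21228885] [-0.33478813  0.55377081  1.11380732]
top 391.0095957914415 391.0095957914415 327.70342478911664 204.71287441909627 [[-0.0068, -1.0, -0.0001], [-0.9963, 0.0068, -0.0851], [0.0851, -0.0004, -0.9964]] [0.02341317 0.48047142 1.14700764] [0.38123643 0.02065397 1.18374815]
```

View pics/scene0.png

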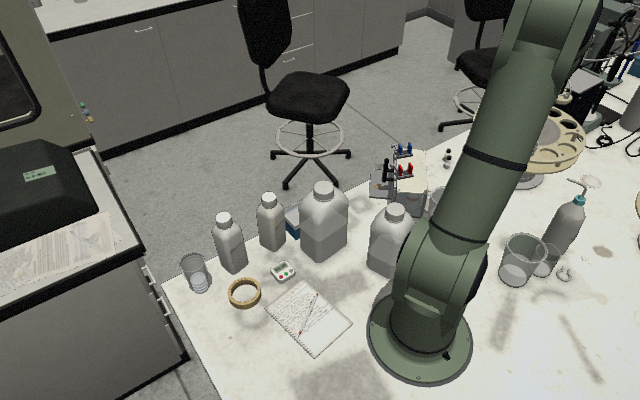

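View pics/top0.png

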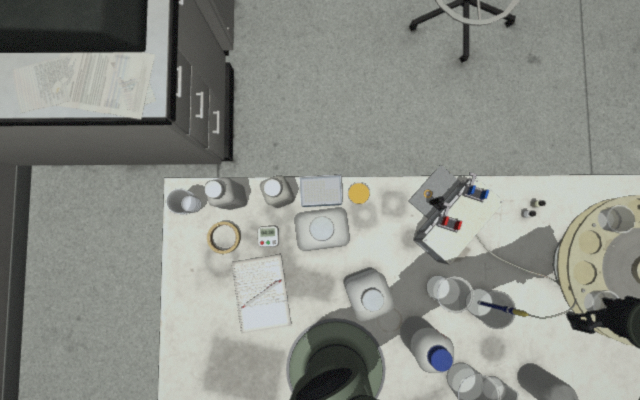

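```bash
python3 - <<'E'
import cv2
a=cv2.imread("pics/top0.png")[150:280,390:550]; cv2.imwrite("pics/topz.png",cv2.resize(a,None,fx=4.8,fy=4.6,interpolation=cv2.INTER_CUBIC))
a=cv2.imread("pics/scene0.png")[120:240,340:480]; cv2.imwrite("pics/scenez.png",cv2.resize(a,None,fx=5,fy=5,interpolation=cv2.INTER_CUBIC))
E
```

```text
(no output)
```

View pics/topz.png

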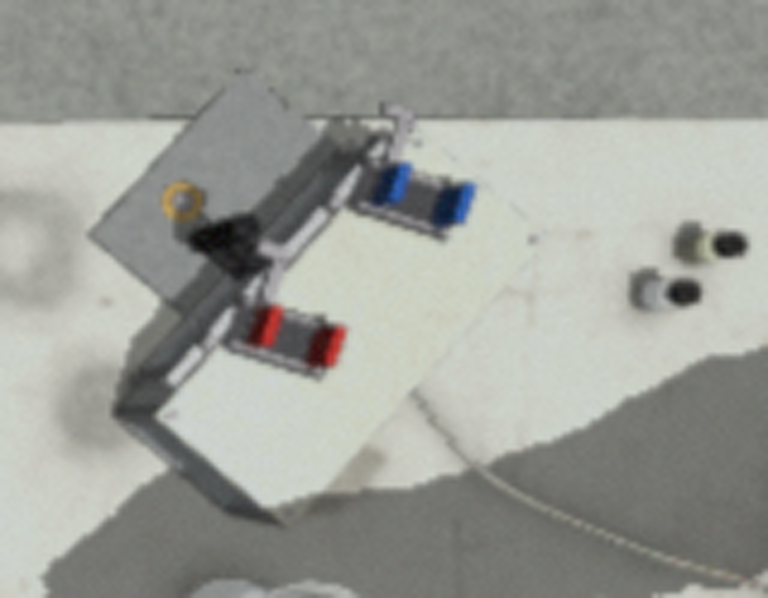

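View pics/scenez.png

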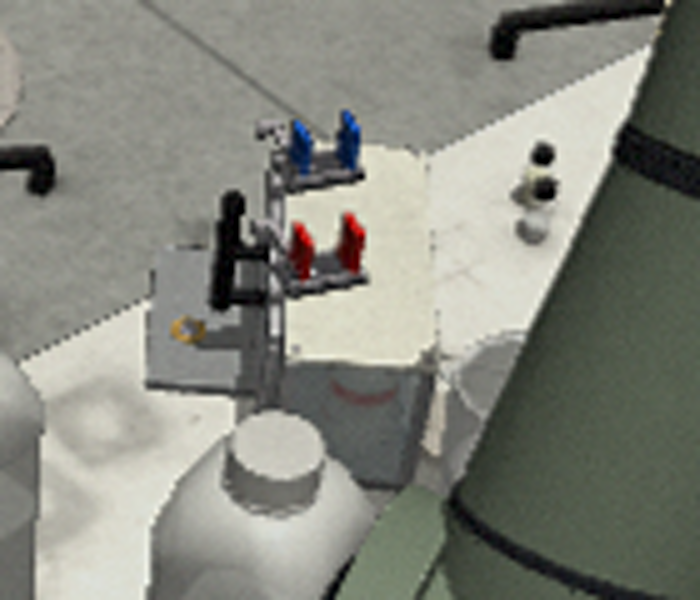

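```bash
cat > h.py <<'E'
import numpy as np,cv2,pickle
def ray(s,u,v,z):
    R=np.array(s["R"]);C=-R.T@np.array(s["t"])
    d=R.T@np.array([(u-s["cx"])/s["fx"],(v-s["cy"])/s["fy"],1]); return (C+d*(z-C[2])/d[2])
def proj(s,X):
    c=np.array(s["R"])@np.array(X)+np.array(s["t"]); return s["fx"]*c[0]/c[2]+s["cx"],s["fy"]*c[1]/c[2]+s["cy"]
E
python3 - <<'E'
from h import *
for n,(x0,y0,x1,y1) in (("top",(405,160,515,265)),("scene",(365,120,440,205))):
    s=pickle.load(open(n+"0.pkl","rb")); f=s["frame"].astype(int); 
    for c,m in (("red",(f[...,0]-f[...,1:].max(2))>50),("blue",(f[...,2]-f[...,:2].max(2))>40)):
        mm=np.zeros(m.shape,np.uint8); mm[y0:y1,x0:x1]=m[y0:y1,x0:x1]
        k,l,st,ce=cv2.connectedComponentsWithStats(mm)
        for i in range(1,k):
            if st[i,4]<8: continue
            print(n,c,st[i],ce[i].round(2), "mid-height ray z.150",ray(s,*ce[i],.150).round(4), cv2.minAreaRect(np.argwhere(l==i)[:,::-1].astype(np.float32)))
    a=f[y0:y1,x0:x1,::-1].astype(np.uint8); cv2.imwrite(f"pics/{n}zz.png",cv2.resize(a,None,fx=7,fy=7 if n=="scene" else 5.7,interpolation=cv2.INTER_NEAREST))
E
```

```text
top red [444 216   5   9  31] [446.03 220.35] mid-height ray z.150 [ 0.4259 -0.2924  0.15  ] ((446.1000061035156, 220.20004272460938), (3.4785051345825195, 8.538147926330566), 18.43494987487793)
top red [457 221   5   9  27] [459.   224.81] mid-height ray z.150 [ 0.4139 -0.3263  0.15  ] ((459.0192565917969, 224.9038543701172), (3.1378581523895264, 8.43299388885498), 11.309932708740234)
top blue [471 186   5   8  23] [472.83 189.52] mid-height ray z.150 [ 0.5075 -0.3664  0.15  ] ((473.0000305175781, 189.5), (2.8460497856140137, 7.905693531036377), 18.43494987487793)
top blue [485 190   4   8  20] [486.4 193.4] mid-height ray z.150 [ 0.4969 -0.4021  0.15  ] ((486.3500671386719, 193.45001220703125), (2.2135939598083496, 7.589465618133545), 18.43494987487793)
scene red [409 162   4  13  28] [410.43 167.71] mid-height ray z.150 [ 0.4102 -0.3238  0.15  ] ((410.5, 168.0), (12.0, 3.0), 90.0)
scene red [399 164   4  12  29] [400.31 169.38] mid-height ray z.150 [ 0.4234 -0.2904  0.15  ] ((400.5, 169.5), (11.0, 3.0), 90.0)
scene blue [409 142   3   7  11] [410.09 144.82] mid-height ray z.150 [ 0.5018 -0.4075  0.15  ] ((410.20001220703125, 144.90000915527344), (6.260990142822266, 1.3416407108306885), 63.43495178222656)
scene blue [399 144   3  11  15] [400.27 148.2 ] mid-height ray z.150 [ 0.5075 -0.3662  0.15  ] ((400.361572265625, 148.89231872558594), (10.046813011169434, 1.9845556020736694), 82.87498474121094)
```

View pics/topzz.png

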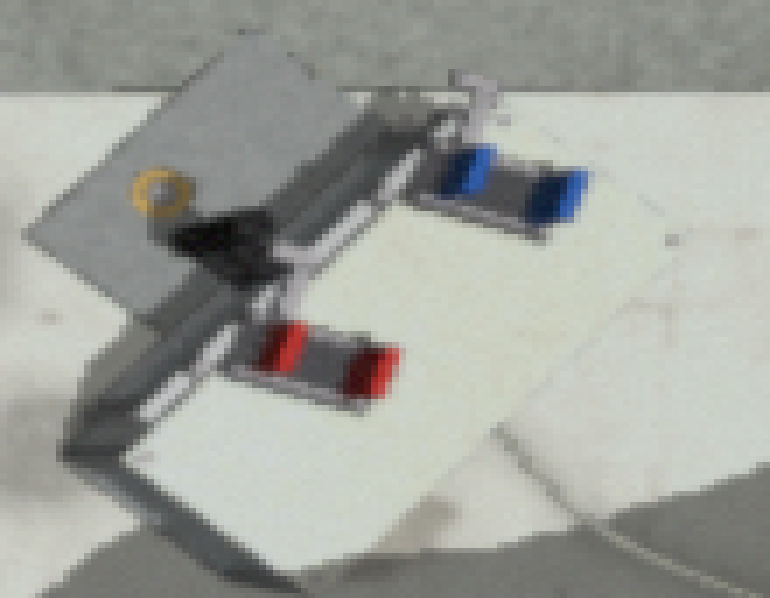

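View pics/scenezz.png

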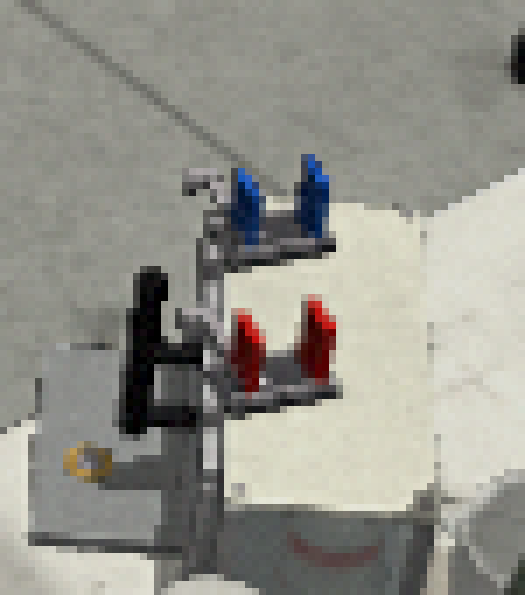

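```bash
python3 - <<'E'
from h import *
T=pickle.load(open("top0.pkl","rb"));S=pickle.load(open("scene0.pkl","rb"))
for n,s,(x0,y0,x1,y1) in (("top",T,(405,160,515,265)),("scene",S,(365,120,400,190))):
    f=s["frame"].astype(int); mm=np.zeros(f.shape[:2],np.uint8); mm[y0:y1,x0:x1]=(f.max(2)<45)[y0:y1,x0:x1]
    k,l,st,ce=cv2.connectedComponentsWithStats(mm)
    for i in range(1,k):
        if st[i,4]>10: print(n,st[i],ce[i])
    i=1+np.argmax(st[1:,4]); print('\n'.join(''.join('#' if q else '.' for q in row) for row in (l==i)[st[i,1]:st[i,1]+st[i,3],st[i,0]:st[i,0]+st[i,2]]))
print(ray(T,442.5,199,.16),ray(S,386.7,160,.155))
# roof corners
for p in ((423,241),(446,262.5),(500,202)): print("roof",p,ray(T,*p,.12))
for uv in ((372,298),(450,290),(480,302),(322,228)): print(ray(T,*uv,.2))
rp=np.array([.416,-.315]);bp=np.array([.5005,-.3915]);y=(bp-rp)/np.linalg.norm(bp-rp);x=np.array([y[1],-y[0]])
print(np.degrees(np.arctan2(x[1],x[0])))
E
```

```text
top [430 198  14  13 103] [437.18446602 202.74757282]
......#######.
...#######.###
.#########.##.
############..
############..
#############.
..########.##.
....#.######..
.......######.
......#..###..
.......#######
........###...
.........#....
scene [382 159  12  23 128] [386.703125  171.6484375]
...###......
...####.....
...####.....
...####.....
...###......
..####......
..####......
..####......
..####......
..####......
..#####..###
..##########
..##########
.####......#
.####.......
.####.......
.####.......
.####.......
.####.......
.###########
.###########
###########.
.###......#.
[ 0.48173438 -0.28190233  0.16      ] [ 0.48188161 -0.28086966  0.155     ]
roof (423, 241) [ 0.37171284 -0.23727301  0.12      ]
roof (446, 262.5) [ 0.31357904 -0.29769474  0.12      ]
roof (500, 202) [ 0.47636026 -0.45053403  0.12      ]
[ 0.23285447 -0.08781279  0.2       ]
[ 0.25105193 -0.28146987  0.2       ]
[ 0.22132482 -0.35465996  0.2       ]
[0.4066638  0.03495746 0.2       ]
-132.15534439522662
```

```bash
cat >> h.py <<'E'
from scipy.spatial.transform import Rotation as Ro
def delta(st,x,y,z,yaw):
    R0=Ro.from_euler("xyz",st["orientation"],degrees=True); R1=Ro.from_euler("xyz",[180,0,yaw],degrees=True)
    d=R0.inv().apply(np.array([x,y,z])-st["tcp_pos"])*100; w=(R0.inv()*R1).as_rotvec(degrees=True)
    return np.round(d,2).tolist(),np.round(w,2).tolist()
E
python3 - <<'E'
from h import *
from station import r
print(delta(r.state(),.416,-.315,.231,-108))
E
```

```text
([-18.68, -28.38, -0.0], [0.02, 0.05, 37.93])
```

>>> servo_tool([
  [[-2.3,-3.5,-0.5,0,0,5],[-4.6,-7,-1,0,0,10],[-7,-10.6,-1,0,0,15],[-9.3,-14.2,-1,0,0,20],[-11.6,-17.7,-1,0,0,25],[-14,-21.3,-1,0,0,30],[-16.4,-24.9,-0.5,0,0,34],[-18.7,-28.4,0,0,0,38]],
], fingers=1, squeeze=60)

```text
t: 1.1
tcp_pos: [0.4169, -0.3137, 0.2311]
orientation: [180.0, 0.0, -108.2]
ft_force: [0.4, -0.8, 0.3]
gripper_width: 0.0852
```

```bash
python3 - <<'E'
from h import *
from station import r
s=r.state(); print(s["t"],s["tcp_pos"],s["orientation"],s["joints"].round(1))
for n in("scene","top"):
    q=r.snapshot(n); pickle.dump(q,open(f"{n}1.pkl","wb")); cv2.imwrite(f"pics/{n}1.png",cv2.resize(q["frame"][100:300,340:560,::-1],None,fx=3.6,fy=3,interpolation=cv2.INTER_CUBIC))
    print(proj(q,[.416,-.315,.15]))
print(delta(s,.416,-.315,.18,-108))
E
```

```text
1.1 [ 0.41691682 -0.3136513   0.23108403] [ 1.79989946e+02  3.25036381e-03 -1.08194631e+02] [ 29.6  20.5   1.1 107.3  -0.5  52.2 -77.3]
(np.float64(407.3045601248779), np.float64(167.77891600792591))
(np.float64(454.7087819068645), np.float64(224.05011067832302))
([0.16, 0.04, 5.11], [0.01, 0.0, -0.19])
```

View pics/scene1.png

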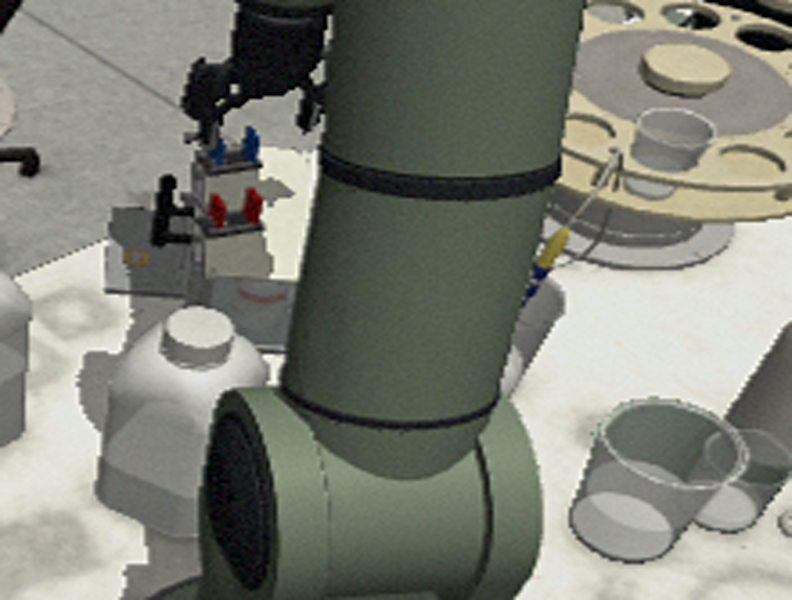

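View pics/top1.png

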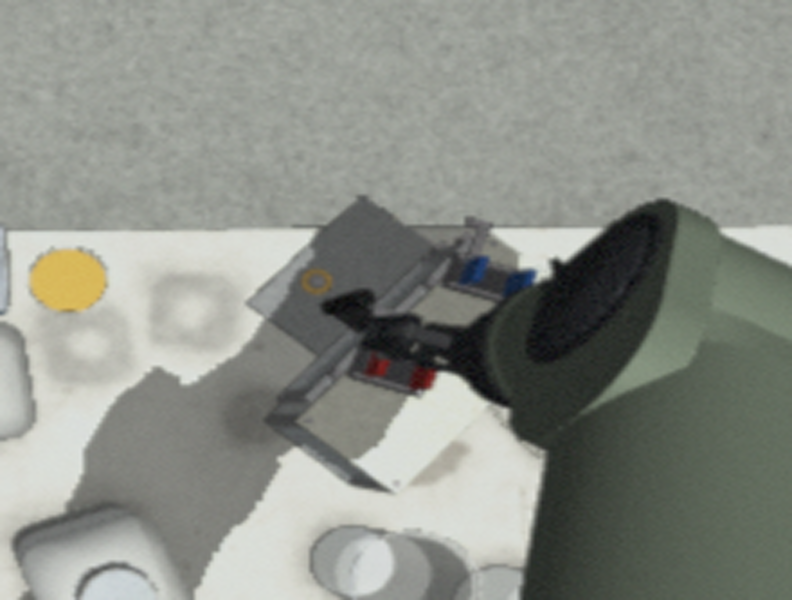

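In the scene view, the gripper straddles the red tabs (zoom 217,210 and 253,207), and its jaws run parallel to the tab pair. The top view agrees. I'll descend.

>>> servo_tool([
  [[0.1,0,2,0,0,0],[0.1,0,4,0,0,0],[0.1,0,5.5,0,0,0],[0.1,0,6.5,0,0,0],[0.1,0,7.5,0,0,0],[0.1,0,8.4,0,0,0],[0.1,0,9.2,0,0,0],[0.1,0,9.3,0,0,0]],
])

```text
t: 2.2
tcp_pos: [0.4158, -0.3158, 0.1378]
orientation: [180.0, 0.0, -108.1]
ft_force: [1.2, -0.9, -0.6]
gripper_width: 0.0854
```

>>> servo_tool([
  [[0,0,0,0,0,0],[0,0,0,0,0,0],[0,0,0,0,0,0],[0,0,0,0,0,0]],
], fingers=0.55, squeeze=30)

```text
t: 2.7
tcp_pos: [0.4163, -0.3158, 0.1385]
orientation: [-180.0, 0.0, -108.1]
ft_force: [2.9, 3.8, 2.7]
gripper_width: 0.0471
```

The tool feels about 4.5 N along the tab axis. That is the sliding-tab friction, and it comes from the side I took as sliding. I'll close fully.

>>> servo_tool([
  [[0,0,0,0,0,0],[0,0,0,0,0,0],[0,0,0,0,0,0],[0,0,0,0,0,0],[0,0,0,0,0,0],[0,0,0,0,0,0]],
], fingers=0, squeeze=50)

```text
t: 3.45
tcp_pos: [0.4168, -0.3141, 0.1388]
orientation: [-180.0, 0.1, -108.0]
ft_force: [0.9, 17.1, 19.1]
gripper_width: 0.0286
```

```bash
python3 - <<'E'
from h import *
from station import r
s=r.state(); print(s["t"],s["tcp_pos"],s["ft_force"],s["gripper_width"])
E
```

```text
3.45 [ 0.41678553 -0.31410376  0.13884021] [ 0.94884234 17.0578265  19.10722835] 0.0286133195854157
```

>>> servo_tool([
  [[0,0,-0.1,0,0,0],[0,0,-0.2,0,0,0],[0,0,-0.3,0,0,0],[0,0,-0.3,0,0,0],[0,0,-0.4,0,0,0],[0,0,-1.5,0,0,0],[0,0,-4,0,0,0],[0,0,-7,0,0,0]],
], fingers=1)

```text
t: 4.45
tcp_pos: [0.4158, -0.3159, 0.2095]
orientation: [180.0, 0.0, -108.1]
ft_force: [-0.9, -0.3, 0.9]
gripper_width: 0.0856
```

```bash
python3 - <<'E'
from h import *
from station import r
s=r.state(); print(s["t"],s["tcp_pos"],s["orientation"],s["ft_force"],s["gripper_width"])
q=r.snapshot("scene"); pickle.dump(q,open("scene2.pkl","wb")); cv2.imwrite("pics/scene2.png",cv2.resize(q["frame"][110:210,340:460,::-1],None,fx=6,fy=6,interpolation=cv2.INTER_CUBIC))
print(delta(s,.501,-.391,.21,-108))
f=q["frame"].astype(int)
for c,m in (("red",(f[...,0]-f[...,1:].max(2))>50),("blue",(f[...,2]-f[...,:2].max(2))>40)):
    mm=np.zeros(m.shape,np.uint8); mm[120:205,365:440]=m[120:205,365:440]
    k,l,st,ce=cv2.connectedComponentsWithStats(mm)
    for i in range(1,k):
        if st[i,4]>8: print(c,st[i],ray(q,*ce[i],.15))
E
```

```text
4.45 [ 0.41577936 -0.31585175  0.20949121] [ 1.79976201e+02  5.44025047e-03 -1.08076004e+02] [-0.85423729 -0.30909112  0.87277497] 0.0855697199575907
([4.5, -10.43, -0.06], [0.02, 0.01, -0.08])
red [408 163   5  11  33] [ 0.40891555 -0.32071893  0.15      ]
red [402 164   4  11  25] [ 0.41865502 -0.30153615  0.15      ]
```

View pics/scene2.png

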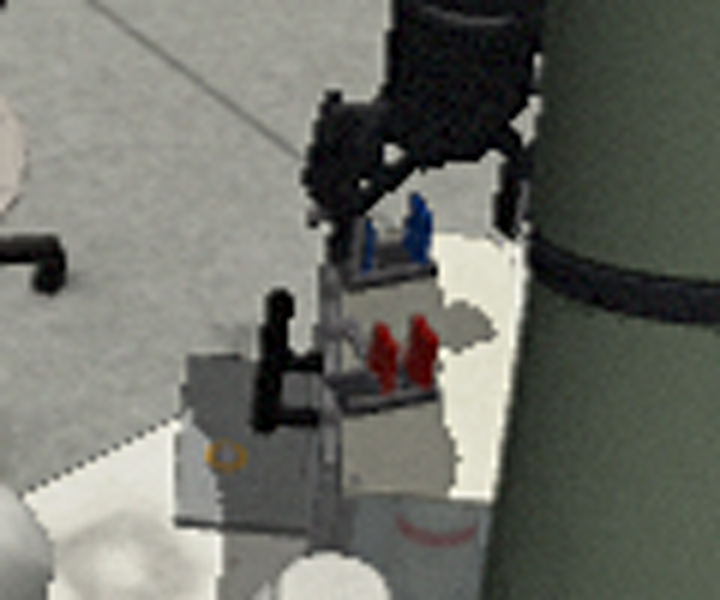

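Red tabs now stand about 22 mm apart (zoom 383,357 and 422,350), down from 37 mm, so the red catch is home. On to blue.

```bash
python3 - <<'E'
from h import *
from station import r
print(delta(r.state(),.4995,-.3895,.14,-108))
E
```

```text
([4.34, -10.06, 7.37], [-0.25, -0.06, -0.09])
```

>>> servo_tool([
  [[1,-2.5,0,0,0,0],[2.2,-5,0,0,0,0],[3.3,-7.5,0,0,0,0],[4.3,-10.1,0,0,0,0],[4.3,-10.1,2,0,0,0],[4.3,-10.1,4,0,0,0],[4.3,-10.1,5,0,0,0],[4.3,-10.1,5,0,0,0]],
])

```text
t: 5.5
tcp_pos: [0.4985, -0.3881, 0.1583]
orientation: [180.0, 0.0, -108.1]
ft_force: [0.3, -0.3, 1.0]
gripper_width: 0.0851
```

```bash
python3 - <<'E'
from h import *
from station import r
q=r.snapshot("scene"); cv2.imwrite("pics/scene3.png",cv2.resize(q["frame"][100:200,360:460,::-1],None,fx=6,fy=6,interpolation=cv2.INTER_CUBIC))
s=r.state(); print(s["t"],s["tcp_pos"],s["orientation"],s["ft_force"],s["gripper_width"])
print(delta(s,.4995,-.3895,.14,-108))
E
```

```text
5.55 [ 0.49878802 -0.38825883  0.15888324] [-1.79978808e+02 -6.74303859e-03 -1.08075144e+02] [ 0.29936586 -0.1500961   0.08428549] 0.08544047882271767
([0.1, -0.11, 1.89], [-0.02, -0.01, -0.08])
```

View pics/scene3.png

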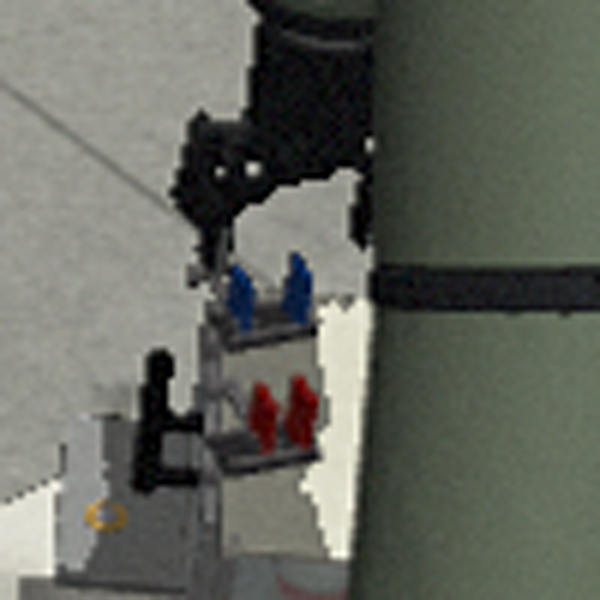

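The fingers hang on either side of the blue tabs (zoom 240,297 and 297,288). I'll lower the last bit and squeeze.

>>> servo_tool([
  [[0.1,-0.1,0.6,0,0,0],[0.1,-0.1,1.2,0,0,0],[0.1,-0.1,1.8,0,0,0],[0.1,-0.1,1.8,0,0,0]],
])

```text
t: 6.05
tcp_pos: [0.499, -0.3892, 0.1397]
orientation: [179.9, 0.0, -108.1]
ft_force: [-0.5, -0.4, -0.3]
gripper_width: 0.0852
```

>>> servo_tool([
  [[0,0,0,0,0,0],[0,0,0,0,0,0],[0,0,0,0,0,0],[0,0,0,0,0,0]],
], fingers=0.55, squeeze=30)

```text
t: 6.55
tcp_pos: [0.4996, -0.3892, 0.1405]
orientation: [-180.0, 0.0, -108.1]
ft_force: [1.8, 3.3, 2.7]
gripper_width: 0.0471
```

>>> servo_tool([
  [[0,0,0,0,0,0],[0,0,0,0,0,0],[0,0,0,0,0,0],[0,0,0,0,0,0],[0,0,0,0,0,0],[0,0,0,0,0,0]],
], fingers=0, squeeze=50)

```text
t: 7.3
tcp_pos: [0.4998, -0.3884, 0.1408]
orientation: [-180.0, 0.1, -108.1]
ft_force: [0.1, 9.6, 12.9]
gripper_width: 0.0282
```

>>> servo_tool([
  [[0,0,-0.1,0,0,0],[0,0,-0.2,0,0,0],[0,0,-0.3,0,0,0],[0,0,-0.3,0,0,0],[0,0,-0.4,0,0,0],[0,0,-1.5,0,0,0],[0,0,-4,0,0,0],[0,0,-7,0,0,0]],
], fingers=1)

```text
t: 8.3
tcp_pos: [0.4991, -0.3894, 0.2115]
orientation: [180.0, 0.0, -108.1]
ft_force: [0.9, -0.8, 0.6]
gripper_width: 0.0856
```

```bash
python3 - <<'E'
from h import *
from station import r
s=r.state(); print(s["t"],s["tcp_pos"],s["orientation"],s["ft_force"],s["gripper_width"])
for n in ("scene","top"):
    q=r.snapshot(n); pickle.dump(q,open(n+"4.pkl","wb"))
    b=(110,210,350,470) if n=="scene" else (160,260,400,520)
    cv2.imwrite(f"pics/{n}4.png",cv2.resize(q["frame"][b[0]:b[1],b[2]:b[3],::-1],None,fx=6,fy=6,interpolation=cv2.INTER_CUBIC))
print(delta(s,.479,-.278,.21,-42))
E
```

```text
8.3 [ 0.49914658 -0.38936659  0.21147219] [ 1.79982008e+02  2.09854078e-03 -1.08071917e+02] [ 0.93723238 -0.83484663  0.64403401] 0.085615856309379
([-9.96, 5.37, 0.15], [0.01, 0.01, -66.07])
```

View pics/scene4.png

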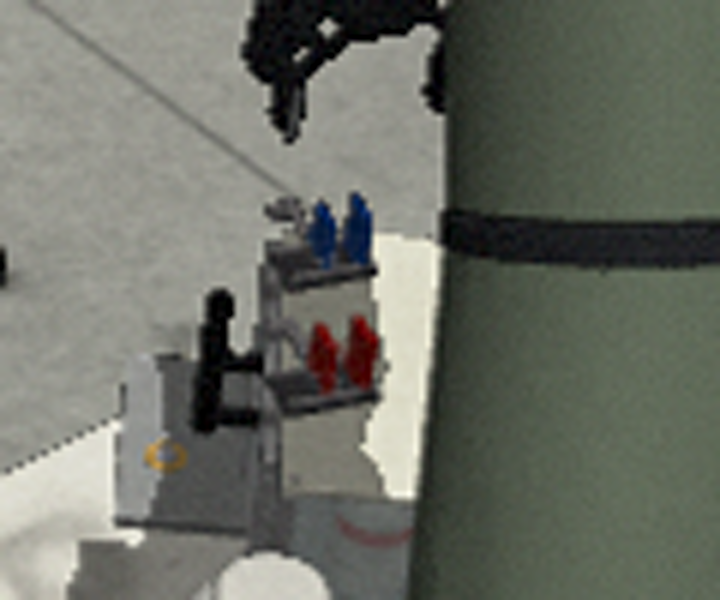

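View pics/top4.png

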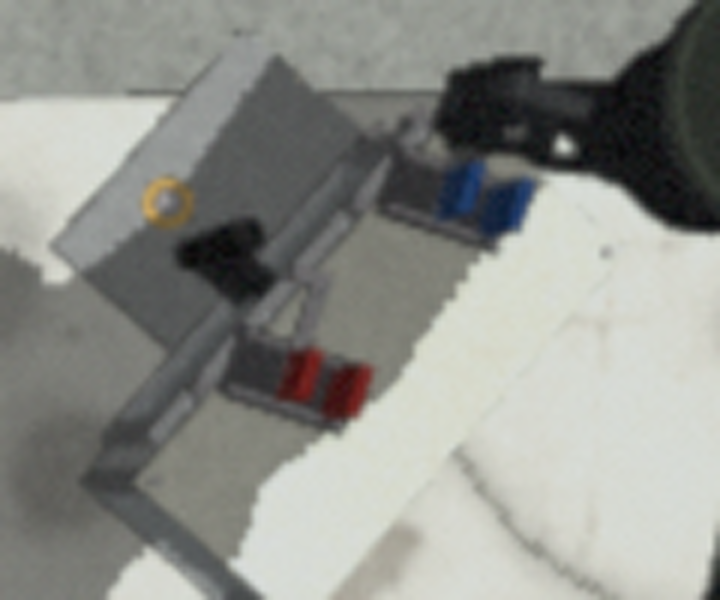

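Both catches now show closed tab pairs: blue at scene zoom 323,235 and 358,228, red still at 322,357 and 362,350. The rod top is at about top zoom (250,232), which puts it near (0.480, -0.279). Next I'll move over the handle.

>>> servo_tool([
  [[-1,0.5,0,0,0,-8],[-2.5,1.3,0,0,0,-17],[-4,2.1,0,0,0,-26],[-5.5,3,0,0,0,-35],[-7,3.8,0,0,0,-44],[-8.5,4.6,0,0,0,-53],[-9.9,5.4,0,0,0,-61],[-9.9,5.4,0,0,0,-66]],
])

```text
t: 9.4
tcp_pos: [0.4787, -0.2776, 0.2108]
orientation: [-180.0, -0.0, -41.8]
ft_force: [-0.4, -0.3, -0.2]
gripper_width: 0.0851
```

```bash
python3 - <<'E'
from h import *
from station import r
q=r.snapshot("scene"); cv2.imwrite("pics/scene5.png",cv2.resize(q["frame"][100:200,350:450,::-1],None,fx=6,fy=6,interpolation=cv2.INTER_CUBIC))
q=r.snapshot("top"); cv2.imwrite("pics/top5.png",cv2.resize(q["frame"][160:260,400:520,::-1],None,fx=6,fy=6,interpolation=cv2.INTER_CUBIC))
s=r.state(); print(s["t"],s["tcp_pos"],s["orientation"],s["joints"].round(1))
print(delta(s,.480,-.279,.127,-42))
E
```

```text
9.5 [ 0.47863443 -0.27852417  0.21060116] [-1.79994699e+02 -1.73685896e-02 -4.19984276e+01] [ 35.8  25.4 -15.8 103.3   8.5  52.5 -25.7]
([0.13, -0.06, 8.36], [-0.01, -0.02, 0.0])
```

View pics/scene5.png

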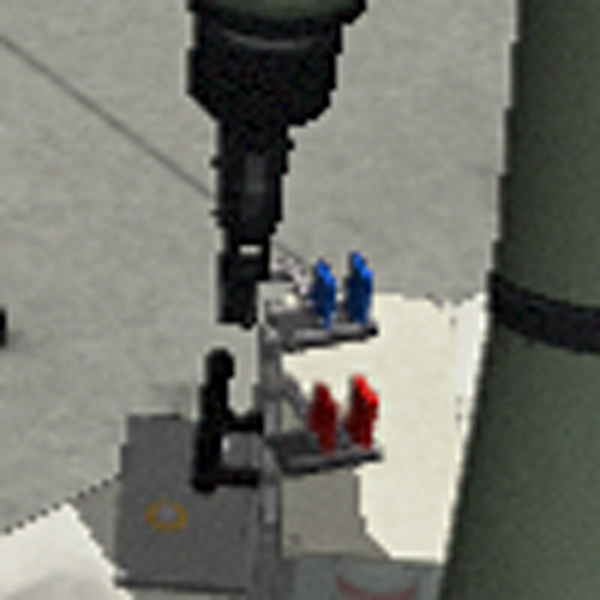

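View pics/top5.png

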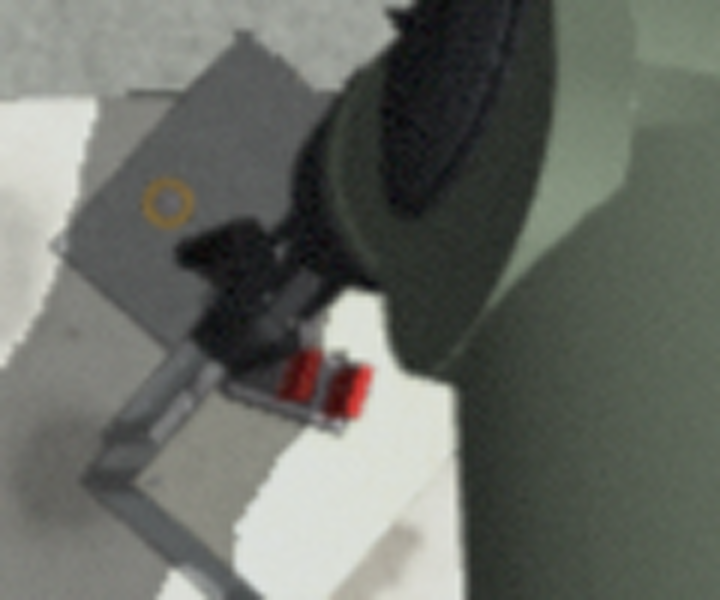

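>>> servo_tool([
  [[0.1,0,2,0,0,0],[0.1,0,4,0,0,0],[0.1,0,5,0,0,0],[0.1,0,6,0,0,0],[0.1,0,7,0,0,0],[0.1,0,7.8,0,0,0],[0.1,0,8.2,0,0,0],[0.1,0,8.2,0,0,0]],
])

```text
t: 10.5
tcp_pos: [0.4793, -0.2792, 0.1282]
orientation: [180.0, 0.0, -42.1]
ft_force: [-0.9, 0.4, 0.1]
gripper_width: 0.0851
```

>>> servo_tool([
  [[0,0,0,0,0,0],[0,0,0,0,0,0],[0,0,0,0,0,0],[0,0,0,0,0,0],[0,0,0,0,0,0],[0,0,0,0,0,0],[0,0,0,0,0,0]],
], fingers=0, squeeze=50)

```text
t: 11.38
tcp_pos: [0.4808, -0.2809, 0.1288]
orientation: [-180.0, -0.2, -42.1]
ft_force: [9.7, -11.0, -4.8]
gripper_width: 0.0143
```

```bash
python3 - <<'E'
from h import *
from station import r
q=r.snapshot("scene"); cv2.imwrite("pics/scene6.png",cv2.resize(q["frame"][100:200,350:450,::-1],None,fx=6,fy=6,interpolation=cv2.INTER_CUBIC))
s=r.state(); print(s["t"],s["tcp_pos"],s["orientation"],s["ft_force"],s["gripper_width"])
E
```

```text
11.425 [ 0.48079616 -0.28087195  0.12882437] [-179.96652542   -0.23553572  -42.12605108] [  8.92793775 -11.35714437  -5.27606552] 0.014455088797650825
```

View pics/scene6.png

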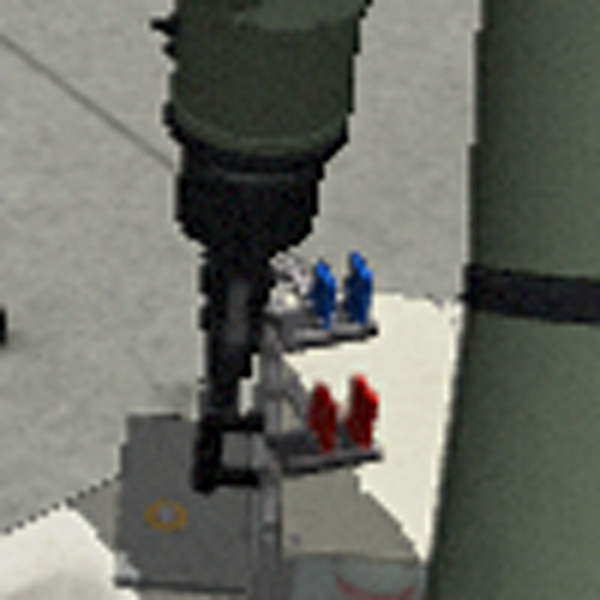

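The rod is held at 14.4 mm, and the tool's axes match the gate's axes. I'll compute the arc rows.

```bash
python3 - <<'E'
import numpy as np
def arc(t0,ts,ox=0):
    for t in ts:
        a=np.radians(t-t0); x=-11*np.cos(a)+3.4*np.sin(a)+11; y=-11*np.sin(a)-3.4*np.cos(a)+3.4; print(t,round(x+ox,2),round(y,2))
arc(0,[2,4,7,10,13,16,19,20],.2); print(); arc(0,[2,6,10,14,18,20,22,24,26,28])
E
```

```text
2 0.33 -0.38
4 0.46 -0.76
7 0.7 -1.32
10 0.96 -1.86
13 1.25 -2.39
16 1.56 -2.9
19 1.91 -3.4
20 2.03 -3.56

2 0.13 -0.38
6 0.42 -1.13
10 0.76 -1.86
14 1.15 -2.56
18 1.59 -3.23
20 1.83 -3.56
22 2.07 -3.87
24 2.33 -4.18
26 2.6 -4.48
28 2.88 -4.77
```

>>> servo_tool([
  [[0.3,-0.4,0,0,0,2],[0.45,-0.75,0,0,0,4],[0.7,-1.3,0,0,0,7],[0.95,-1.85,0,0,0,10],[1.25,-2.4,0,0,0,13],[1.55,-2.9,0,0,0,16],[1.9,-3.4,0,0,0,19],[2,-3.55,0,0,0,20]],
], squeeze=70)

```text
t: 12.42
tcp_pos: [0.5184, -0.2659, 0.1288]
orientation: [-180.0, 0.0, -62.1]
ft_force: [-4.2, 1.8, 10.5]
gripper_width: 0.0141
```

```bash
python3 - <<'E'
from h import *
from station import r
q=r.snapshot("scene"); cv2.imwrite("pics/scene7.png",cv2.resize(q["frame"][100:200,350:450,::-1],None,fx=6,fy=6,interpolation=cv2.INTER_CUBIC))
s=r.state(); print(s["t"],s["tcp_pos"],s["orientation"],s["ft_force"],s["gripper_width"])
R0=Ro.from_euler("xyz",s["orientation"],degrees=True); print("tool force",R0.inv().apply(s["ft_force"]))
E
```

```text
12.475 [ 0.51845946 -0.26583872  0.12879312] [-1.79984057e+02  4.32319033e-03 -6.21716294e+01] [-2.87165054  2.80919882  9.82088732] 0.014040385676007449
tool force [-3.82561289  1.22540818 -9.82094005]
```

View pics/scene7.png

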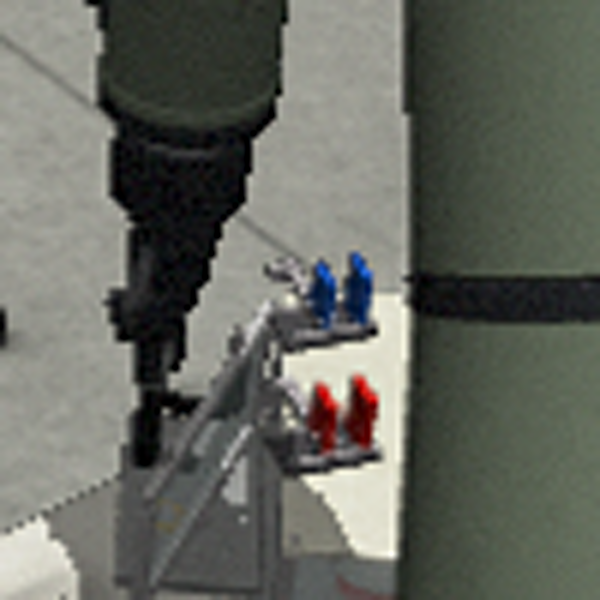

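The gate swings freely at about 20° with low forces. Next it goes through the detent.

```bash
python3 - <<'E'
import numpy as np
for t in [3,6,9,12,16,20,24,28]:
        a=np.radians(t); x=-11*np.cos(a)+3.4*np.sin(a)+11; y=-11*np.sin(a)-3.4*np.cos(a)+3.4; print(t,round(x,2),round(y,2))
E
```

```text
3 0.19 -0.57
6 0.42 -1.13
9 0.67 -1.68
12 0.95 -2.21
16 1.36 -2.9
20 1.83 -3.56
24 2.33 -4.18
28 2.88 -4.77
```

>>> servo_tool([
  [[0.2,-0.55,0,0,0,3],[0.4,-1.15,0,0,0,6],[0.65,-1.7,0,0,0,9],[0.95,-2.2,0,0,0,12],[1.35,-2.9,0,0,0,16],[1.85,-3.55,0,0,0,20],[2.35,-4.2,0,0,0,24],[2.9,-4.75,0,0,0,28]],
])

```text
t: 13.48
tcp_pos: [0.5743, -0.2681, 0.1288]
orientation: [-180.0, 0.1, -90.2]
ft_force: [-2.4, 8.5, 9.1]
gripper_width: 0.0142
```

```bash
python3 - <<'E'
from h import *
from station import r
q=r.snapshot("scene"); cv2.imwrite("pics/scene8.png",cv2.resize(q["frame"][100:200,350:450,::-1],None,fx=6,fy=6,interpolation=cv2.INTER_CUBIC))
s=r.state(); print(s["t"],s["tcp_pos"],s["orientation"],s["ft_force"],s["gripper_width"])
R0=Ro.from_euler("xyz",s["orientation"],degrees=True); print("tool force",R0.inv().apply(s["ft_force"]))
E
```

```text
13.525 [ 0.5750886  -0.26839505  0.12882586] [-1.79947740e+02  8.47505002e-02 -9.03896592e+01] [-2.99146325  7.46502678 11.47078333] 0.014217266632032311
tool force [ -7.461469     3.03170832 -11.46252906]
```

View pics/scene8.png

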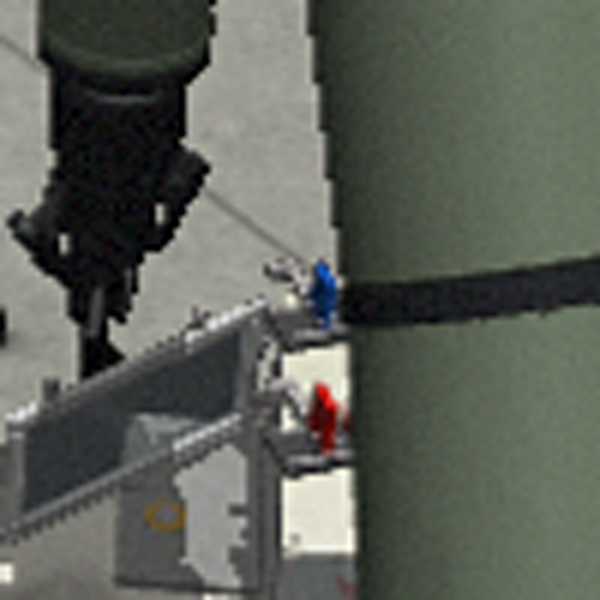

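>>> servo_tool([
  [[0.1,-0.55,0,0,0,3],[0.3,-1.15,0,0,0,6],[0.55,-1.7,0,0,0,9],[0.85,-2.2,0,0,0,12],[1.25,-2.9,0,0,0,16],[1.75,-3.55,0,0,0,20],[2.1,-4,0,0,0,23],[2.35,-4.35,0,0,0,25]],
])

```text
t: 14.52
tcp_pos: [0.6177, -0.2921, 0.1288]
orientation: [180.0, 0.1, -115.1]
ft_force: [-3.6, 5.2, 9.9]
gripper_width: 0.0141
```

```bash
python3 - <<'E'
from h import *
from station import r
for n in("scene","top"):
    q=r.snapshot(n); pickle.dump(q,open(n+"9.pkl","wb"));cv2.imwrite(f"pics/{n}9.png",cv2.resize(q["frame"][100:260,320:520,::-1],None,fx=3.7,fy=3.7,interpolation=cv2.INTER_CUBIC)); cv2.imwrite(f"pics/{n}9f.png",q["frame"][:,:,::-1])
s=r.state(); print(s["t"],s["tcp_pos"],s["orientation"],s["ft_force"],s["gripper_width"],s["joints"].round(1))
R0=Ro.from_euler("xyz",s["orientation"],degrees=True); print("tool force",R0.inv().apply(s["ft_force"]))
v=s["tcp_pos"][:2]-[.5397,-.380]; v0=np.array([-.0587,.099]); print("angle",np.degrees(np.arctan2(v0[1],v0[0])-np.arctan2(v[1],v[0])),np.linalg.norm(v))
E
```

```text
14.625 [ 0.61777908 -0.29226495  0.12883179] [-1.79991687e+02  7.82519976e-02 -1.15132055e+02] [-2.72855416  6.16542087 10.50848935] 0.013917318440579333 [ 17.1  41.6   5.4  87.1  -4.7  51.5 -91.1]
tool force [ -4.43726326   5.08721284 -10.50317719]
angle 72.33216255712594 0.1174469282613821
```

View pics/scene9.png

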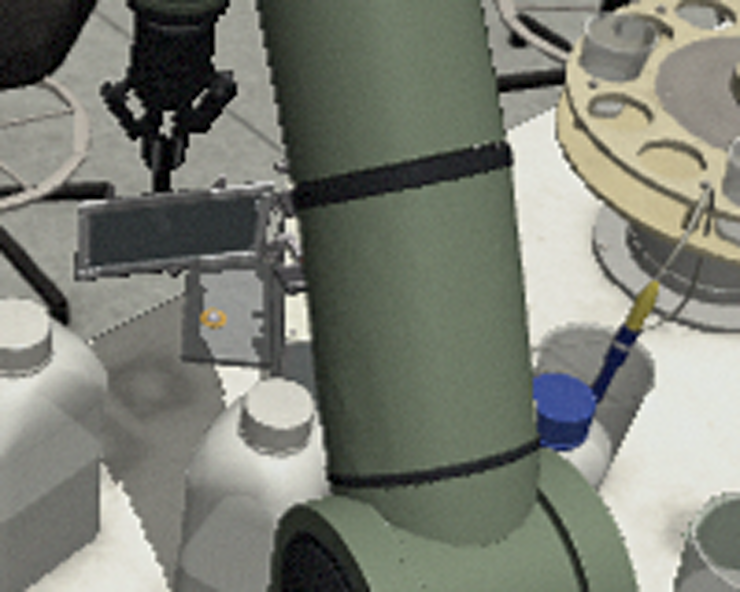

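View pics/top9.png

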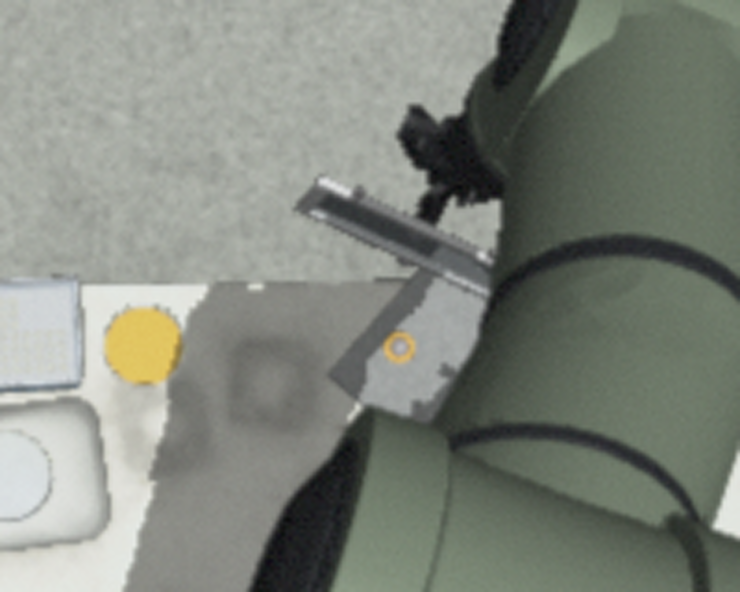

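View pics/top9f.png

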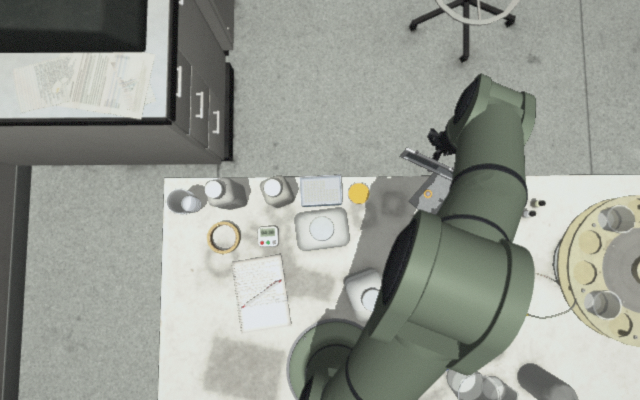

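>>> servo_tool([
  [[0.1,-0.35,0,0,0,2],[0.1,-0.35,0,0,0,2],[0.1,-0.35,0,0,0,2],[0.1,-0.35,0,0,0,2]],
])

```text
t: 15.12
tcp_pos: [0.6203, -0.2945, 0.1289]
orientation: [-180.0, 0.1, -117.1]
ft_force: [-0.7, 5.5, 8.8]
gripper_width: 0.014
```

```bash
python3 - <<'E'
from h import *
from station import r
T0=pickle.load(open("top0.pkl","rb")); q=r.snapshot("top"); s=r.state()
print(s["t"],s["tcp_pos"],s["ft_force"],s["gripper_width"])
v=s["tcp_pos"][:2]-[.5397,-.380]; print("angle tcp",np.degrees(np.arctan2(.099,-.0587)-np.arctan2(v[1],v[0])))
a=ray(q,320+320/3.7,100+181/3.7,.12)[:2];b=ray(q,320+488/3.7,100+254/3.7,.12)[:2]
c=ray(T0,423,241,.12)[:2]; print("gate yaw from pic",np.degrees(np.arctan2(*(a-b)[::-1])),"closed ~137.8 by catches")
d=np.abs(q["frame"].astype(int)-T0["frame"]).max(2)[170:260,160:372]; print("table objects changed px",(d>60).sum())
E
```

```text
15.175 [ 0.62028357 -0.2945376   0.12882693] [-1.55285406  4.89318094  8.32839763] 0.013745863595972489
angle tcp 73.98194012247095
gate yaw from pic 65.62723087439328 closed ~137.8 by catches
table objects changed px 539
```

```bash
python3 - <<'E'
from h import *
from station import r
T0=pickle.load(open("top0.pkl","rb")); q=r.snapshot("top")
d=np.abs(q["frame"].astype(int)-T0["frame"]).max(2)>60
for n,b in dict(bottles=(175,210,200,292),tape=(218,256,203,243),timer=(224,250,255,282),dish=(180,206,346,371),cup=(185,215,163,202)).items(): print(n,d[b[0]:b[1],b[2]:b[3]].sum())
s=r.state(); print(s["t"],s["tcp_pos"],s["gripper_width"]); print(r.sign_off())
E
```

```text
bottles 0
tape 0
timer 0
dish 17
cup 0
15.225 [ 0.62032704 -0.29450046  0.12885949] 0.014247999174319672
the job is handed in; nothing more can be done
None
```

I squeezed the red catch home, then the blue one. Then I gripped the gate by its rod, swung it out past the detent, and handed in at about 15 s, still holding it open.

- **Catches:** both tab pairs closed to about 28 mm between the fingers. In pictures before the gate moved, both stayed closed, red after the blue squeeze too. At the end the arm hid them from the cameras, so I could not check them again.
- **Gate:** the tool pose puts it at about 74°. The picture of the gate's top edge, taken 2° before the final nudge, gave about 72°. Both angles rely on my estimate of the box's yaw, good to about 2°. The rod was still held at 14 mm.
- **Forces:** they were about 10 N at the end, and the highest reading was about 26 N, while squeezing the red catch.
- **Other things:** the square bottles, cups, tape roll and timer showed no changed pixels in the top view. The dish showed 17; I put this down to the arm's shadow beside it, as it stands in the same place in the picture. A wider comparison of that part of the table flagged 539 pixels. I put those down to the arm's shadow too, but did not check where they lay.

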